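# Wedge a sprung cupboard door shut

## Task

The little spice cupboard's door springs ajar. Move the spice jar standing in front of it out of the way and leave it upright on the worktop, and slide the wooden wedge, thin end first, under the half of the door away from the hinges and tap it home until the door is fully shut and jammed there. Leave the mug, the tall cup, the flask and the fish tin where they are.

Things in the scene. Friction and masses are not known exactly. Their poses are not given: they have to be found in the camera images.
- cupboard: Small fixed wooden cupboard, 150 deep x 340 wide x 220 high; place and yaw vary. Origin: centre of its underside, on the worktop. +x points into it (its front looks along -x), +y to the side with the hinges (left, facing the front). Shut door's outer face: x = -0.093. Side panels reach the worktop (|y| 0.154 to 0.170); between them the space under the bottom board (45 mm high) is empty.
- door (a joint): Door hinge, rad: 0 fully shut, positive ajar (free edge comes out to the cupboard's -x); starts at 0.2 to 0.4. Upright hinge line at cupboard x = -0.077, y = 0.165. A weak spring (0.3 Nm when shut) and hinge friction (0.12 Nm) swing it back to about 0.18 when let go from shut; 1 to 3 N at the free half shuts it.
- door_low_corner (a point): Lower outer corner of the door's free edge. The door is a flat panel 330 wide, 16 thick; its lower edge is level, 12 mm above the worktop, its top 220 mm up. A small knob (18 mm diameter, 16 mm out) sits on its outer face 150 mm up, near the free edge. Wall cupboards hang overhead, 550 mm above the worktop, from world x = 0.60 back.
- wedge: Loose plain wooden wedge, 150 long x 45 wide, flat underneath, about 80 g; height grows evenly from 4 mm at the tip to 27 mm at the heel. Origin: centre of its underside; +x points to the thin tip, z up. Driven in, it holds itself by friction; with the door shut it binds when its tip is some 50 mm in behind the door's outer face.
- wedge_tip (a point): Middle of the wedge's thin edge, at its underside, 75 mm from its origin. Pushed slowly by the heel it needs 2 to 8 N while the door swings shut (it may catch with a jolt of 20 N before that if pushed fast; push on), and about 20 N once the door is shut binds it firmly.
- spice_jar: Loose closed spice jar, 41 mm diameter, 105 high, about 110 g, dark cap. Origin: centre of its underside, z up. It starts upright in front of the free half of the door. Free worktop to set it on: x 0.30 to 0.60, y -0.35 (flat hob beyond it, also free) to 0.38 (sink).
- fish_tin: Low flat tin, 63 x 105 x 26 high, on the worktop; the wedge and this tin may swap sides. Origin: centre of its underside.
- blue_mug: Mug 89 mm wide, 120 mm over the handle, 83 high, in front of the hinge side of the cupboard. Origin: middle of its footprint with the handle, underside; the handle points to its own -y.
- tall_cup: Cup without handle, 81 mm diameter, 121 high, to the right of the door's front. Origin: centre of its underside.
- black_flask: Drinking flask, 68 mm diameter, 155 high, on the left. Origin: centre of its underside. A 264 mm oil bottle stands behind it.
Not all that is in view belongs to the job. There is more than one size of the spice_jar; the one meant has the size given above.

How it is judged (in metres and radians):
At the end, for the whole second after the job is handed in: The door stays shut (within 0.04 rad) by itself; the wedge lies flat and at rest, thin end 13 mm or more in behind the door's face, under the half away from the hinges, pressing on the door with over 3 N; the spice jar stands upright, at rest, on the worktop, over 40 mm from its start (value of joint door below 0.04 rad and contact force between wedge and cupboard above 3 N and x of wedge_tip in the frame of cupboard above -0.08 m and y of wedge_tip in the frame of cupboard between -0.155 and 0.005 m and x of wedge in the frame of cupboard below -0.09 m and angle between wedge's own z axis and vertical below 0.15 rad and linear speed of wedge below 0.01 m/s and angle between spice_jar's own z axis and vertical below 0.1 rad and height (world z) of spice_jar below 0.015 m and linear speed of spice_jar below 0.02 m/s and distance of spice_jar from where it was at the start of the episode above 0.04 m); the robot touches nothing.
It fails at once if the spice jar is knocked over (angle between spice_jar's own z axis and vertical above 0.8 rad).
It fails at once if the mug is shifted by more than 40 mm or tipped (distance of blue_mug from where it was at the start of the episode above 0.04 m or angle between blue_mug's own z axis and vertical above 0.5 rad).
It fails at once if the tall cup is shifted by more than 40 mm or tipped (distance of tall_cup from where it was at the start of the episode above 0.04 m or angle between tall_cup's own z axis and vertical above 0.5 rad).
It fails at once if the flask is shifted by more than 40 mm or tipped (distance of black_flask from where it was at the start of the episode above 0.04 m or angle between black_flask's own z axis and vertical above 0.5 rad).
It fails at once if the fish tin is shifted by more than 40 mm (distance of fish_tin from where it was at the start of the episode above 0.04 m).
It also fails if it takes over 72 s, if anything falls off the work surface, if the arm or the gripper's body presses on something with over 40 N, if the wrist force passes 120 N, or if a joint passes its speed limit or range.

## Robot

A 6-joint arm with a two-finger parallel gripper is mounted at the origin on a cart in front of the work surface, level with it; the furniture and walls round the work are solid. World frame = base frame: x ahead of the robot, y to its left, z up, the work surface at z = 0. Lengths are in mm, angles in degrees, forces in N, time in s.
With the tool pointing down it reaches from about 300 to 850 mm from the base axis. Payload 4.2 kg.
Tool frame: the origin (TCP) lies at the very end of the fingers, on their centre line; the grasp point (between the pads) lies 19 mm behind it (env.grasp_offset is the distance from the TCP to the grasp point, in mm); z points along the fingers, y is the line along which they close (so a half turn about z gives the same grasp; the last joint's range is limited). The gripper opens to 91 mm and grips with 3 to 60 N. Pads are 32 mm wide; open, the fingers measure 118 mm over their backs; the gripper's body (76 mm by 178 mm) begins 60 mm behind the grasp point.
Start: joints at [75.688, 18.312, 89.639, -0, 72.044, -1.146], TCP at [130.976, 559.9, 213.976] pointing down, gripper open.
Joint ranges: [-177.97, 177.97], [-48.28, 115.42], [12.27, 149.76], [-77.06, 257.06], [2.81, 150.46], [-146.56, 146.56]. Speed limits (degrees/s): [147.25, 147.25, 180, 180, 180, 180].

## Interface

Orientations are given as [roll, pitch, yaw] about the fixed x, y, z axes, in that order (R = Rz(yaw) Ry(pitch) Rx(roll)).
In Python, from workcell import env gives the robot as it stands. The module is installed in compiled form; this text tells all that it offers.
- The arm moves only by the tool send_rows, never from a script. Its argument "motion" is a list of rows, each an object of numbers: "tx", "ty", "tz": the shift along the tool's x, y, z in units of 500 mm (1.0 is 500 mm); "rx", "ry", "rz": the turn, a rotation vector about the tool's x, y, z in units of 30 degrees (1.0 is 30 degrees); "gripper": the closure, from -1 (fully open) to 1 (shut). In form: [{"tx": .., "ty": .., "tz": .., "rx": .., "ry": .., "rz": .., "gripper": ..}, ...]. A call has 1 to 12 rows; each row shifts and turns the commanded pose from where the row before left it, along the tool's axes as they then stand; what a row does not reach is not made up. A row lasts 1/8 s, in which the tool goes at most 62.5 mm and 10.7 degrees, less where a joint would pass 70% of its speed; a pose out of reach is approached as far as the arm can. A call with a number of a shift or a turn outside -1 to 1 is refused whole. A call with a gripper value outside its range is refused whole. The fingers move at their own pace and stop on an object; "grip_force" is the grip in N (left out, the last holds). Time passes only in rows, so rows that do not move let the fingers close. It gives the time, the measured TCP pose, the force, the opening and the grip force at its end, in the units of the state.
- env.state(): the state, without advancing time (a new reading comes with each control period).
- env.grab_frame(name): name is "scene" or "top"; returns a dict with "frame" (400x640x3 uint8, red, green, blue), "vertical_fov" (degrees; the focal length in pixels is half the picture's height over the tangent of half this angle, whatever the lens; pixels are square), "cx", "cy" (the principal point, pixels), "rvec" (rotation vector, rad) and "tvec" (3), from world to camera coordinates, as OpenCV has them. Camera axes: x right, y down, z forward; pixel columns grow to the right and rows downward; lengths in mm; the calibration is good to about 2 mm. A picture is of the moment at which its call begins. There is no depth.
- env.job_done(): hands the job in; it is judged then, once.
The state is a dict: "time_s": time; "qpos": joint angles; "qvel": joint speeds; "effort": joint torques, N m; "ee_pos": TCP position; "ee_rot": TCP orientation; "force": force on the tool from outside, world axes, zero at the start; "torque": the same for the moment, N m; "gripper_width": finger opening in mm; "gripper_force": force on a finger pad.
Only numpy, scipy, OpenCV 4.12 (cv2) and the standard library are available. Lean on these libraries where they do the work, as an engineer would, in place of code of your own. Each camera call takes 0.05 s, during which the arm holds its last target. There are 200 camera calls.

## Working session

There is one attempt and no reset: what is moved stays moved. The work goes in short steps, Python scripts to look and compute and a tool call to move; the robot and the scene stay as the last step left them, time stands still between calls to the robot, and variables do not carry over. Pictures are saved under pics/ and viewed, at most 10 in all, crops included, and the job is handed in when it is done.

Besides the shell and the picture viewer there is one more tool, called after ">>>" as name([rows], argument=value, ...), one row to a line, values as JSON. send_rows: Moves the arm, as the interface text tells. Shifts and turns lie within -1 to 1; 1 stands for 500 mm of shift or 30 degrees of turn. Its arguments: {"type":"object","properties":{"motion":{"type":"array"},"grip_force":{"type":"number"}},"required":["motion"]}

```bash
mkdir -p pics
cat > h.py <<'E'
import numpy as np, cv2
from workcell import env
def grab(n):
    d=env.grab_frame(n); f=d['frame']; h=f.shape[0]
    fl=h/2/np.tan(np.radians(d['vertical_fov'])/2)
    K=np.array([[fl,0,d['cx']],[0,fl,d['cy']],[0,0,1]])
    R=cv2.Rodrigues(np.array(d['rvec'],float))[0]; t=np.array(d['tvec'],float).ravel()
    return f,K,R,t
def ray(K,R,t,uv,z):
    d=R.T@np.linalg.inv(K)@np.array([uv[0],uv[1],1.]); c=-R.T@t
    return c+d*(z-c[2])/d[2]
def proj(K,R,t,p):
    q=K@(R@np.array(p,float)+t); return q[:2]/q[2]
E
python3 - <<'E'
from h import *
for n in('scene','top'):
    f,K,R,t=grab(n); cv2.imwrite(f'pics/{n}0.png',f[:,:,::-1]); print(n,K[0,0],K[:2,2],-R.T@t, R[2])
print(env.state())
E
```

```text
scene 509.6453530429103 [320.95508356 200.36249971] [-259.9845666  -807.70151459 1246.83424511] [ 0.50902585  0.4776455  -0.71606387]
top 476.9316893435876 [313.10383671 197.66787164] [-299.62609777 -157.35578824 1398.51708615] [ 0.53754191  0.08618272 -0.83882133]
{'time_s': 0.1, 'qpos': array([ 7.56876422e+01,  1.83482089e+01,  8.96986288e+01,  1.74809012e-04,
        7.20441749e+01, -1.14682787e+00]), 'qvel': array([-0.002343  , -0.15632424, -0.11382136, -0.05182424, -0.06063334,
        0.09909043]), 'effort': array([ 8.41472902e-04, -4.13328552e+01, -2.32507396e+01,  7.30543910e-02,
        4.22567641e-02, -5.88086482e-05]), 'ee_pos': array([130.86178995, 559.45247825, 213.20737635]), 'ee_rot': array([-1.79909009e+02, -1.98775423e-03,  1.66834414e+02]), 'force': array([-0.18144441, -0.77978604,  0.72571856]), 'torque': array([-0.05662511, -0.00679451,  0.00421016]), 'gripper_force': 0.0, 'gripper_width': 91.15589857524382}
```

View pics/scene0.png

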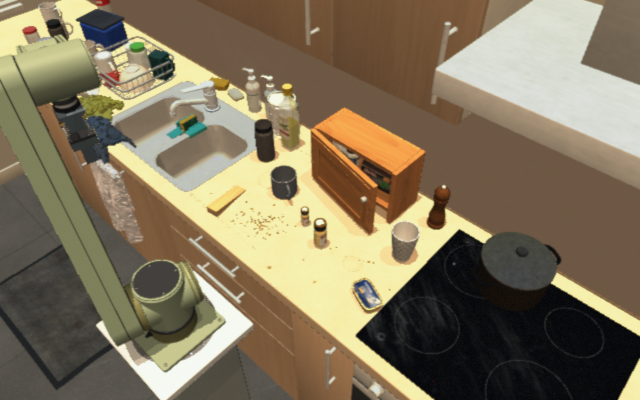

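View pics/top0.png

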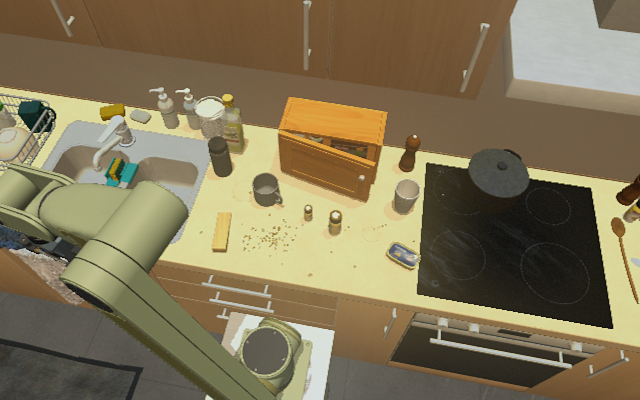

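Scene view: wedge at (226,200), fish tin (368,294), mug (284,182), cup (404,241), and flask (265,140). Two jars are candidates: a small one at (305,215) and a larger one at (320,233). In the top view these two are at (308,212) and (335,222). I'll take close crops of both views.

Run:
```python
import cv2
a=cv2.imread('pics/top0.png')[95:275,200:440]; cv2.imwrite('pics/topc.png',cv2.resize(a,None,fx=3.333,fy=3.333,interpolation=cv2.INTER_CUBIC))
a=cv2.imread('pics/scene0.png')[105:285,195:435]; cv2.imwrite('pics/scenec.png',cv2.resize(a,None,fx=3.333,fy=3.333,interpolation=cv2.INTER_CUBIC))
```

```text
(no output)
```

View pics/topc.png

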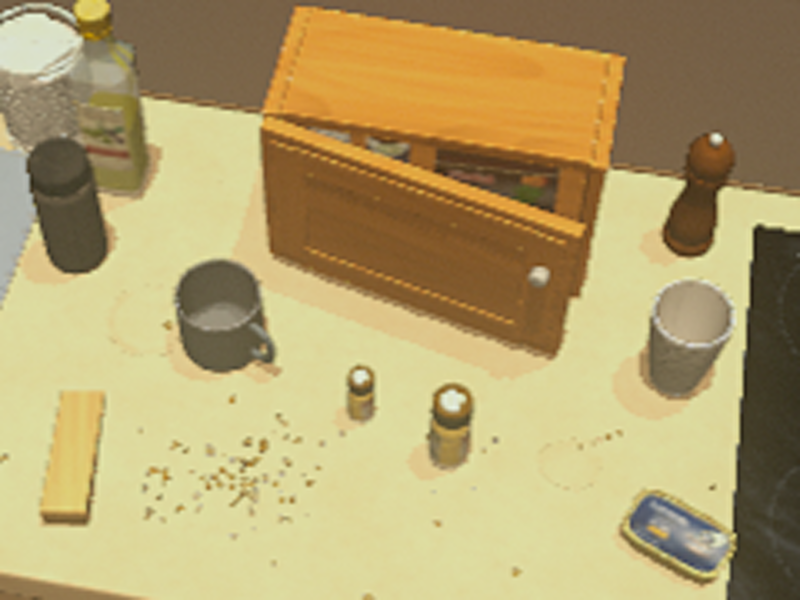

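View pics/scenec.png

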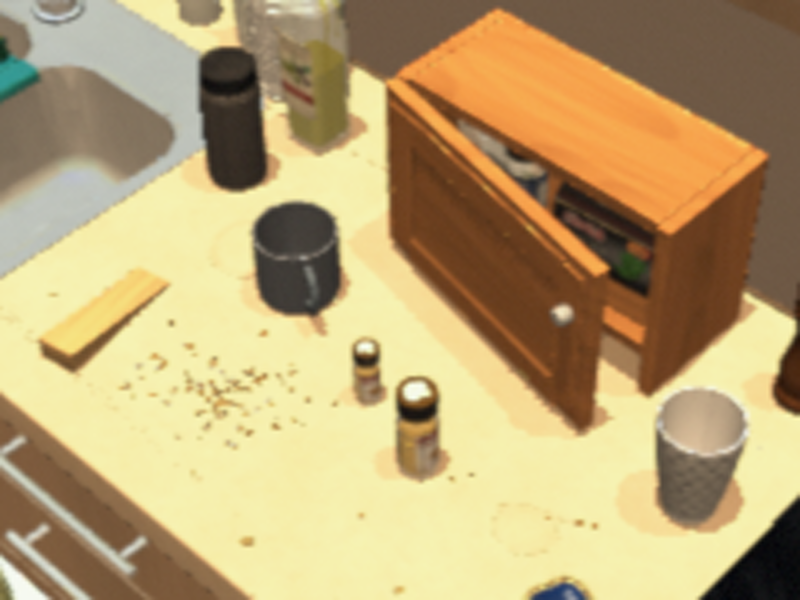

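Crops: the larger jar's cap is at top-crop (452,400) and scene-crop (416,395). The smaller jar, at (361,378), is the decoy. The wedge's thick heel faces the robot at (65,510) and its tip is at (83,392). Next I'll turn these pixels into positions.

```bash
cat > m.py <<'E'
from h import *
F,K,R,t=grab('top'); S,K2,R2,t2=grab('scene')
T=lambda u,v,z: ray(K,R,t,((u+.5)/3.3333+200-.5,(v+.5)/3.3333+95-.5),z)
C=lambda u,v,z: ray(K2,R2,t2,((u+.5)/3.3333+195-.5,(v+.5)/3.3333+105-.5),z)
def show(n,l):
    print(n,[np.round(p[:2]).astype(int).tolist() for p in l])
E
python3 - <<'E'
from m import *
show('cup T BL,BR,FR,FL',[T(297,8,220),T(625,58,220),T(610,167,220),T(266,115,220)])
show('cup C',[C(498,10,220),C(767,157,220),C(665,235,220),C(400,77,220)])
show('wedge T heelL heelR tipR tipL',[T(42,512,27),T(88,516,27),T(104,392,4),T(63,391,4)])
show('wedge C heelL heelR tipR tipL',[C(40,343,27),C(72,354,27),C(168,286,4),C(140,269,4)])
show('jar T cap, small',[T(453,400,105),T(361,379,60)]); show('jar C',[C(417,391,105),C(366,350,60)])
show('jar foot front edge T',[T(449,468,0)]); show('C',[C(420,478,0)])
show('door low corner T',[T(553,356,12),T(565,350,12)]); show('C',[C(583,430,12),C(597,425,12)])
show('door top free T',[T(583,232,220)]); show('C',[C(600,275,220)])
show('cup rim',[T(692,313,121),C(702,425,121)]); show('mug rim',[T(219,297,83),C(296,238,83)])
show('mug handle',[T(268,355,20),C(318,325,10)])
show('tin',[T(678,533,26)])
E
```

```text
cup T BL,BR,FR,FL [[842, 120], [839, -217], [696, -217], [695, 119]]
cup C [[848, 121], [842, -216], [693, -211], [699, 118]]
wedge T heelL heelR tipR tipL [[328, 265], [332, 220], [482, 250], [475, 291]]
wedge C heelL heelR tipR tipL [[327, 261], [339, 226], [480, 248], [477, 289]]
jar T cap, small [[480, -106], [514, -11]]
jar C [[483, -105], [518, -5]]
jar foot front edge T [[464, -110]]
C [[473, -117]]
door low corner T [[609, -196], [618, -207]]
C [[614, -198], [628, -204]]
door top free T [[613, -200]]
C [[614, -200]]
cup rim [[613, -320], [612, -325]]
mug rim [[567, 145], [565, 138]]
mug handle [[548, 93], [542, 88]]
tin [[422, -338]]
```

Estimates are consistent between the views. The cupboard centre is about (770,-48) with yaw near 0, and the shut door face is at x≈677. The door is about 0.25 rad ajar. The jar is at (481,-106). The wedge heel is at (332,244) and its tip at (478,269). I'll move to the jar first.

>>> send_rows([
  {"rz": -0.22,"gripper": -1},
  {"rz": -0.22,"gripper": -1},
  {"tx": -0.05,"ty": -0.095,"gripper": -1},
  {"tx": -0.05,"ty": -0.095,"gripper": -1},
  {"tx": -0.05,"ty": -0.095,"gripper": -1},
  {"tx": -0.05,"ty": -0.095,"gripper": -1},
  {"tx": -0.05,"ty": -0.095,"gripper": -1},
  {"tx": -0.05,"ty": -0.095,"gripper": -1},
  {"tx": -0.05,"ty": -0.095,"gripper": -1},
  {"tx": -0.05,"ty": -0.095,"gripper": -1},
  {"tx": -0.05,"ty": -0.095,"gripper": -1},
  {"tx": -0.05,"ty": -0.095,"gripper": -1},
])

```text
invalid input at $.motion[0]: expected keys tx, ty, tz, rx, ry, rz, gripper
```

>>> send_rows([
  {"tx": 0,"ty": 0,"tz": 0,"rx": 0,"ry": 0,"rz": -0.22,"gripper": -1},
  {"tx": 0,"ty": 0,"tz": 0,"rx": 0,"ry": 0,"rz": -0.22,"gripper": -1},
  {"tx": -0.05,"ty": -0.095,"tz": 0,"rx": 0,"ry": 0,"rz": 0,"gripper": -1},
  {"tx": -0.05,"ty": -0.095,"tz": 0,"rx": 0,"ry": 0,"rz": 0,"gripper": -1},
  {"tx": -0.05,"ty": -0.095,"tz": 0,"rx": 0,"ry": 0,"rz": 0,"gripper": -1},
  {"tx": -0.05,"ty": -0.095,"tz": 0,"rx": 0,"ry": 0,"rz": 0,"gripper": -1},
  {"tx": -0.05,"ty": -0.095,"tz": 0,"rx": 0,"ry": 0,"rz": 0,"gripper": -1},
  {"tx": -0.05,"ty": -0.095,"tz": 0,"rx": 0,"ry": 0,"rz": 0,"gripper": -1},
  {"tx": -0.05,"ty": -0.095,"tz": 0,"rx": 0,"ry": 0,"rz": 0,"gripper": -1},
  {"tx": -0.05,"ty": -0.095,"tz": 0,"rx": 0,"ry": 0,"rz": 0,"gripper": -1},
  {"tx": -0.05,"ty": -0.095,"tz": 0,"rx": 0,"ry": 0,"rz": 0,"gripper": -1},
  {"tx": -0.05,"ty": -0.095,"tz": 0,"rx": 0,"ry": 0,"rz": 0,"gripper": -1},
])

```text
time_s: 1.7
ee_pos: [381.8, 83.4, 214.1]
ee_rot: [180.0, 0.0, -180.0]
force: [1.3, 0.3, 0.6]
gripper_width: 91.0
gripper_force: 0.0
```

>>> send_rows([
  {"tx": -0.04,"ty": -0.076,"tz": 0,"rx": 0,"ry": 0,"rz": 0,"gripper": -1},
  {"tx": -0.04,"ty": -0.076,"tz": 0,"rx": 0,"ry": 0,"rz": 0,"gripper": -1},
  {"tx": -0.04,"ty": -0.076,"tz": 0,"rx": 0,"ry": 0,"rz": 0,"gripper": -1},
  {"tx": -0.04,"ty": -0.076,"tz": 0,"rx": 0,"ry": 0,"rz": 0,"gripper": -1},
  {"tx": -0.04,"ty": -0.076,"tz": 0,"rx": 0,"ry": 0,"rz": 0,"gripper": -1},
  {"tx": 0,"ty": 0,"tz": 0,"rx": 0,"ry": 0,"rz": 0,"gripper": -1},
  {"tx": 0,"ty": 0,"tz": 0.08,"rx": 0,"ry": 0,"rz": 0,"gripper": -1},
  {"tx": 0,"ty": 0,"tz": 0.06,"rx": 0,"ry": 0,"rz": 0,"gripper": -1},
  {"tx": 0,"ty": 0,"tz": 0,"rx": 0,"ry": 0,"rz": 0,"gripper": -1},
])

```text
time_s: 2.82
ee_pos: [479.2, -103.7, 142.1]
ee_rot: [179.9, -0.3, -179.9]
force: [-0.2, -0.5, 0.1]
gripper_width: 91.3
gripper_force: 0.0
```

Run:
```python
from h import *
f,K,R,t=grab('scene'); a=f[165:285,255:415]; a=cv2.resize(a,None,fx=5,fy=5,interpolation=cv2.INTER_CUBIC)
p=env.state()['ee_pos']
print(p, (proj(K,R,t,p)-[255,165])*5,(proj(K,R,t,[481,-106,105])-[255,165])*5)
cv2.imwrite('pics/g1.png',a[:,:,::-1])
```

```text
[ 480.67018507 -104.15841717  143.73891481] [319.62254786 242.19756264] [322.70887417 287.27900444]
```

View pics/g1.png

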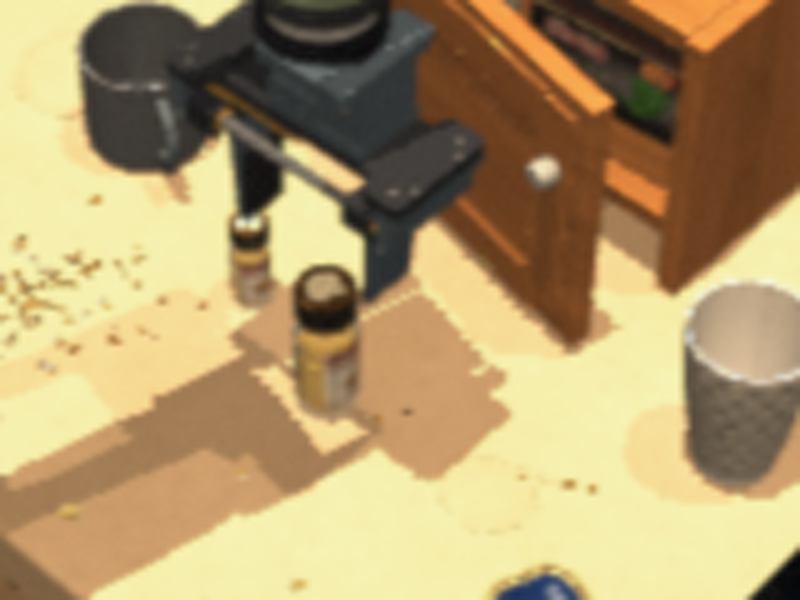

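The jar's cap is centred at (328,285), matching the projected (323,287). The fingers straddle it, so I'll descend and grip.

>>> send_rows([
  {"tx": 0,"ty": 0,"tz": 0.06,"rx": 0,"ry": 0,"rz": 0,"gripper": -1},
  {"tx": 0,"ty": 0,"tz": 0.06,"rx": 0,"ry": 0,"rz": 0,"gripper": -1},
  {"tx": 0,"ty": 0,"tz": 0.05,"rx": 0,"ry": 0,"rz": 0,"gripper": -1},
  {"tx": 0,"ty": 0,"tz": 0,"rx": 0,"ry": 0,"rz": 0,"gripper": -1},
  {"tx": 0,"ty": 0,"tz": 0,"rx": 0,"ry": 0,"rz": 0,"gripper": 1},
  {"tx": 0,"ty": 0,"tz": 0,"rx": 0,"ry": 0,"rz": 0,"gripper": 1},
  {"tx": 0,"ty": 0,"tz": 0,"rx": 0,"ry": 0,"rz": 0,"gripper": 1},
  {"tx": 0,"ty": 0,"tz": 0,"rx": 0,"ry": 0,"rz": 0,"gripper": 1},
  {"tx": 0,"ty": 0,"tz": 0,"rx": 0,"ry": 0,"rz": 0,"gripper": 1},
  {"tx": 0,"ty": 0,"tz": 0,"rx": 0,"ry": 0,"rz": 0,"gripper": 1},
], grip_force=12)

```text
time_s: 4.12
ee_pos: [481.4, -104.9, 59.0]
ee_rot: [180.0, 0.0, -180.0]
force: [0.4, -0.2, 0.4]
gripper_width: 40.6
gripper_force: 12.0
```

>>> send_rows([
  {"tx": 0,"ty": 0,"tz": -0.04,"rx": 0,"ry": 0,"rz": 0,"gripper": 1},
  {"tx": 0,"ty": 0,"tz": -0.04,"rx": 0,"ry": 0,"rz": 0,"gripper": 1},
  {"tx": 0.044,"ty": 0.042,"tz": 0,"rx": 0,"ry": 0,"rz": 0,"gripper": 1},
  {"tx": 0.044,"ty": 0.042,"tz": 0,"rx": 0,"ry": 0,"rz": 0,"gripper": 1},
  {"tx": 0.044,"ty": 0.042,"tz": 0,"rx": 0,"ry": 0,"rz": 0,"gripper": 1},
  {"tx": 0.044,"ty": 0.042,"tz": 0,"rx": 0,"ry": 0,"rz": 0,"gripper": 1},
  {"tx": 0.044,"ty": 0.042,"tz": 0,"rx": 0,"ry": 0,"rz": 0,"gripper": 1},
  {"tx": 0,"ty": 0,"tz": 0,"rx": 0,"ry": 0,"rz": 0,"gripper": 1},
  {"tx": 0,"ty": 0,"tz": 0.04,"rx": 0,"ry": 0,"rz": 0,"gripper": 1},
  {"tx": 0,"ty": 0,"tz": 0.03,"rx": 0,"ry": 0,"rz": 0,"gripper": 1},
  {"tx": 0,"ty": 0,"tz": 0.006,"rx": 0,"ry": 0,"rz": 0,"gripper": 1},
  {"tx": 0,"ty": 0,"tz": 0,"rx": 0,"ry": 0,"rz": 0,"gripper": 1},
])

```text
time_s: 5.62
ee_pos: [371.9, -0.2, 61.0]
ee_rot: [-180.0, 0.0, -180.0]
force: [-0.2, -0.1, -0.7]
gripper_width: 40.2
gripper_force: 12.0
```

Lower another 2 mm, release, rise.

>>> send_rows([
  {"tx": 0,"ty": 0,"tz": 0.003,"rx": 0,"ry": 0,"rz": 0,"gripper": 1},
  {"tx": 0,"ty": 0,"tz": 0.001,"rx": 0,"ry": 0,"rz": 0,"gripper": 1},
  {"tx": 0,"ty": 0,"tz": 0,"rx": 0,"ry": 0,"rz": 0,"gripper": 1},
  {"tx": 0,"ty": 0,"tz": 0,"rx": 0,"ry": 0,"rz": 0,"gripper": -1},
  {"tx": 0,"ty": 0,"tz": 0,"rx": 0,"ry": 0,"rz": 0,"gripper": -1},
  {"tx": 0,"ty": 0,"tz": 0,"rx": 0,"ry": 0,"rz": 0,"gripper": -1},
  {"tx": 0,"ty": 0,"tz": 0,"rx": 0,"ry": 0,"rz": 0,"gripper": -1},
  {"tx": 0,"ty": 0,"tz": -0.04,"rx": 0,"ry": 0,"rz": 0,"gripper": -1},
  {"tx": 0,"ty": 0,"tz": -0.08,"rx": 0,"ry": 0,"rz": 0,"gripper": -1},
  {"tx": 0,"ty": 0,"tz": -0.08,"rx": 0,"ry": 0,"rz": 0,"gripper": -1},
  {"tx": 0,"ty": 0,"tz": 0,"rx": 0,"ry": 0,"rz": 0,"gripper": -1},
])

```text
time_s: 7.0
ee_pos: [373.4, -0.0, 161.4]
ee_rot: [-180.0, 0.4, -180.0]
force: [0.1, -0.6, -0.9]
gripper_width: 90.8
gripper_force: 0.0
```

>>> send_rows([
  {"tx": 0.007,"ty": 0.1,"tz": 0,"rx": 0,"ry": 0,"rz": 0,"gripper": -1},
  {"tx": 0.007,"ty": 0.1,"tz": 0,"rx": 0,"ry": 0,"rz": 0,"gripper": -1},
  {"tx": 0.007,"ty": 0.1,"tz": 0,"rx": 0,"ry": 0,"rz": 0,"gripper": -1},
  {"tx": 0.007,"ty": 0.1,"tz": 0,"rx": 0,"ry": 0,"rz": 0,"gripper": -1},
  {"tx": 0.007,"ty": 0.096,"tz": 0,"rx": 0,"ry": 0,"rz": 0,"gripper": -1},
  {"tx": 0,"ty": 0,"tz": 0,"rx": 0,"ry": 0,"rz": -0.165,"gripper": -1},
  {"tx": 0,"ty": 0,"tz": 0,"rx": 0,"ry": 0,"rz": -0.165,"gripper": -1},
  {"tx": 0,"ty": 0,"tz": 0.08,"rx": 0,"ry": 0,"rz": 0,"gripper": -1},
  {"tx": 0,"ty": 0,"tz": 0.08,"rx": 0,"ry": 0,"rz": 0,"gripper": -1},
  {"tx": 0,"ty": 0,"tz": 0.06,"rx": 0,"ry": 0,"rz": 0,"gripper": -1},
  {"tx": 0,"ty": 0,"tz": 0,"rx": 0,"ry": 0,"rz": 0,"gripper": -1},
  {"tx": 0,"ty": 0,"tz": 0,"rx": 0,"ry": 0,"rz": 0,"gripper": -1},
])

```text
time_s: 8.5
ee_pos: [353.9, 248.2, 49.3]
ee_rot: [180.0, 0.0, -170.1]
force: [0.2, 0.9, 0.9]
gripper_width: 90.9
gripper_force: 0.0
```

Run:
```python
from h import *
f,K,R,t=grab('scene'); a=f[150:270,190:350]; a=cv2.resize(a,None,fx=5,fy=5,interpolation=cv2.INTER_CUBIC)
cv2.imwrite('pics/g2.png',a[:,:,::-1]); print(env.state()['ee_pos'])
```

```text
[354.30820286 248.48165336  49.73856487]
```

View pics/g2.png

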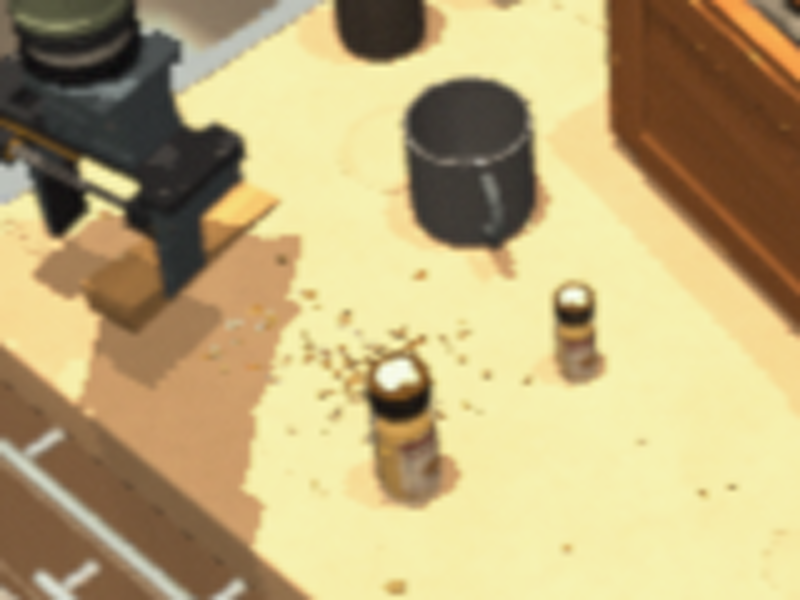

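The jar stands upright at crop (405,430), and the gripper straddles the wedge's heel end at (150,270). I'll descend and grip.

>>> send_rows([
  {"tx": 0,"ty": 0,"tz": 0.05,"rx": 0,"ry": 0,"rz": 0,"gripper": -1},
  {"tx": 0,"ty": 0,"tz": 0.03,"rx": 0,"ry": 0,"rz": 0,"gripper": -1},
  {"tx": 0,"ty": 0,"tz": 0.01,"rx": 0,"ry": 0,"rz": 0,"gripper": -1},
  {"tx": 0,"ty": 0,"tz": 0,"rx": 0,"ry": 0,"rz": 0,"gripper": -1},
  {"tx": 0,"ty": 0,"tz": 0,"rx": 0,"ry": 0,"rz": 0,"gripper": 1},
  {"tx": 0,"ty": 0,"tz": 0,"rx": 0,"ry": 0,"rz": 0,"gripper": 1},
  {"tx": 0,"ty": 0,"tz": 0,"rx": 0,"ry": 0,"rz": 0,"gripper": 1},
  {"tx": 0,"ty": 0,"tz": 0,"rx": 0,"ry": 0,"rz": 0,"gripper": 1},
  {"tx": 0,"ty": 0,"tz": 0,"rx": 0,"ry": 0,"rz": 0,"gripper": 1},
  {"tx": 0,"ty": 0,"tz": 0,"rx": 0,"ry": 0,"rz": 0,"gripper": 1},
], grip_force=30)

```text
time_s: 9.8
ee_pos: [353.7, 248.2, 4.0]
ee_rot: [180.0, 0.0, -170.1]
force: [0.4, 1.0, 0.8]
gripper_width: 45.2
gripper_force: 29.7
```

>>> send_rows([
  {"tx": 0,"ty": 0,"tz": -0.1,"rx": 0,"ry": 0,"rz": 0,"gripper": 1},
  {"tx": 0,"ty": 0,"tz": -0.1,"rx": 0,"ry": 0,"rz": 0,"gripper": 1},
  {"tx": 0,"ty": 0,"tz": -0.1,"rx": 0,"ry": 0,"rz": 0,"gripper": 1},
  {"tx": 0,"ty": 0,"tz": 0,"rx": 0,"ry": 0,"rz": 0.165,"gripper": 1},
  {"tx": 0,"ty": 0,"tz": 0,"rx": 0,"ry": 0,"rz": 0.165,"gripper": 1},
  {"tx": -0.026,"ty": -0.099,"tz": 0,"rx": 0,"ry": 0,"rz": 0,"gripper": 1},
  {"tx": -0.026,"ty": -0.099,"tz": 0,"rx": 0,"ry": 0,"rz": 0,"gripper": 1},
  {"tx": -0.026,"ty": -0.099,"tz": 0,"rx": 0,"ry": 0,"rz": 0,"gripper": 1},
  {"tx": -0.026,"ty": -0.099,"tz": 0,"rx": 0,"ry": 0,"rz": 0,"gripper": 1},
  {"tx": -0.026,"ty": -0.099,"tz": 0,"rx": 0,"ry": 0,"rz": 0,"gripper": 1},
  {"tx": -0.026,"ty": -0.099,"tz": 0,"rx": 0,"ry": 0,"rz": 0,"gripper": 1},
  {"tx": -0.026,"ty": -0.099,"tz": 0,"rx": 0,"ry": 0,"rz": 0,"gripper": 1},
])

```text
time_s: 11.3
ee_pos: [444.7, -100.1, 153.7]
ee_rot: [180.0, -0.0, -180.0]
force: [1.2, 0.8, -0.6]
gripper_width: 45.2
gripper_force: 29.7
```

>>> send_rows([
  {"tx": -0.022,"ty": -0.096,"tz": 0,"rx": 0,"ry": 0,"rz": 0,"gripper": 1},
  {"tx": 0,"ty": 0,"tz": 0,"rx": 0,"ry": 0,"rz": 0,"gripper": 1},
  {"tx": 0,"ty": 0,"tz": 0.09,"rx": 0,"ry": 0,"rz": 0,"gripper": 1},
  {"tx": 0,"ty": 0,"tz": 0.09,"rx": 0,"ry": 0,"rz": 0,"gripper": 1},
  {"tx": 0,"ty": 0,"tz": 0.07,"rx": 0,"ry": 0,"rz": 0,"gripper": 1},
  {"tx": 0,"ty": 0,"tz": 0.036,"rx": 0,"ry": 0,"rz": 0,"gripper": 1},
  {"tx": 0,"ty": 0,"tz": 0.01,"rx": 0,"ry": 0,"rz": 0,"gripper": 1},
  {"tx": 0,"ty": 0,"tz": 0,"rx": 0,"ry": 0,"rz": 0,"gripper": 1},
])

```text
time_s: 12.3
ee_pos: [455.9, -145.9, 6.1]
ee_rot: [180.0, -0.0, -179.9]
force: [0.9, -0.2, -0.1]
gripper_width: 45.1
gripper_force: 29.7
```

Run:
```python
from h import *
s=env.state(); print(s['ee_pos'],s['force'])
f,K,R,t=grab('scene'); a=f[150:290,270:450]; a=cv2.resize(a,None,fx=4.25,fy=4.25,interpolation=cv2.INTER_CUBIC)
x,y,_=s['ee_pos']
print((proj(K,R,t,[x+127,y,4])-[270,150])*4.25,(proj(K,R,t,[x-23,y,27])-[270,150])*4.25)
cv2.imwrite('pics/g3.png',a[:,:,::-1])
```

```text
[ 455.87133723 -145.85128607    6.11288468] [ 0.92884446 -0.21319353 -0.09374732]
[342.08253796 349.85780983] [206.04813976 446.40146634]
```

View pics/g3.png

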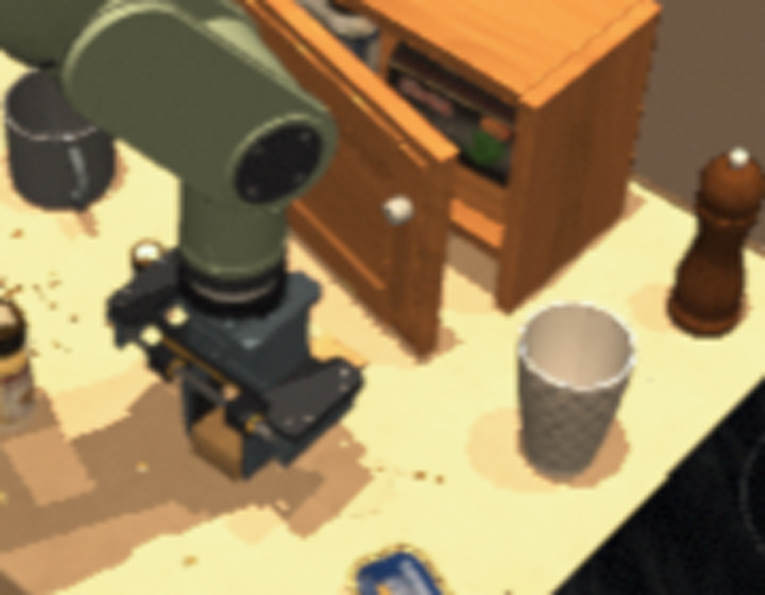

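The tip is in front of the free half at (345,352), as projected. The route is clear of the tall cup. I'll set the wedge on the worktop and slide it in.

>>> send_rows([
  {"tx": 0,"ty": 0,"tz": 0.003,"rx": 0,"ry": 0,"rz": 0,"gripper": 1},
  {"tx": -0.014,"ty": 0,"tz": 0,"rx": 0,"ry": 0,"rz": 0,"gripper": 1},
  {"tx": -0.014,"ty": 0,"tz": 0,"rx": 0,"ry": 0,"rz": 0,"gripper": 1},
  {"tx": -0.014,"ty": 0,"tz": 0,"rx": 0,"ry": 0,"rz": 0,"gripper": 1},
  {"tx": -0.014,"ty": 0,"tz": 0,"rx": 0,"ry": 0,"rz": 0,"gripper": 1},
  {"tx": -0.014,"ty": 0,"tz": 0,"rx": 0,"ry": 0,"rz": 0,"gripper": 1},
  {"tx": -0.014,"ty": 0,"tz": 0,"rx": 0,"ry": 0,"rz": 0,"gripper": 1},
  {"tx": -0.014,"ty": 0,"tz": 0,"rx": 0,"ry": 0,"rz": 0,"gripper": 1},
  {"tx": -0.014,"ty": 0,"tz": 0,"rx": 0,"ry": 0,"rz": 0,"gripper": 1},
  {"tx": -0.014,"ty": 0,"tz": 0,"rx": 0,"ry": 0,"rz": 0,"gripper": 1},
  {"tx": 0,"ty": 0,"tz": 0,"rx": 0,"ry": 0,"rz": 0,"gripper": 1},
])

```text
time_s: 13.72
ee_pos: [519.6, -146.4, 4.4]
ee_rot: [-180.0, 0.0, -180.0]
force: [-0.3, 0.5, -1.2]
gripper_width: 45.3
gripper_force: 29.7
```

>>> send_rows([
  {"tx": -0.006,"ty": 0,"tz": 0,"rx": 0,"ry": 0,"rz": 0,"gripper": 1},
  {"tx": -0.006,"ty": 0,"tz": 0,"rx": 0,"ry": 0,"rz": 0,"gripper": 1},
  {"tx": -0.006,"ty": 0,"tz": 0,"rx": 0,"ry": 0,"rz": 0,"gripper": 1},
  {"tx": -0.006,"ty": 0,"tz": 0,"rx": 0,"ry": 0,"rz": 0,"gripper": 1},
  {"tx": -0.006,"ty": 0,"tz": 0,"rx": 0,"ry": 0,"rz": 0,"gripper": 1},
  {"tx": -0.006,"ty": 0,"tz": 0,"rx": 0,"ry": 0,"rz": 0,"gripper": 1},
  {"tx": -0.006,"ty": 0,"tz": 0,"rx": 0,"ry": 0,"rz": 0,"gripper": 1},
  {"tx": -0.006,"ty": 0,"tz": 0,"rx": 0,"ry": 0,"rz": 0,"gripper": 1},
  {"tx": -0.006,"ty": 0,"tz": 0,"rx": 0,"ry": 0,"rz": 0,"gripper": 1},
  {"tx": -0.006,"ty": 0,"tz": 0,"rx": 0,"ry": 0,"rz": 0,"gripper": 1},
])

```text
time_s: 14.98
ee_pos: [548.4, -146.5, 4.2]
ee_rot: [180.0, -0.1, -180.0]
force: [-2.6, -2.2, -0.8]
gripper_width: 45.1
gripper_force: 29.6
```

>>> send_rows([
  {"tx": -0.006,"ty": 0,"tz": 0,"rx": 0,"ry": 0,"rz": 0,"gripper": 1},
  {"tx": -0.006,"ty": 0,"tz": 0,"rx": 0,"ry": 0,"rz": 0,"gripper": 1},
  {"tx": -0.006,"ty": 0,"tz": 0,"rx": 0,"ry": 0,"rz": 0,"gripper": 1},
  {"tx": -0.006,"ty": 0,"tz": 0,"rx": 0,"ry": 0,"rz": 0,"gripper": 1},
  {"tx": -0.006,"ty": 0,"tz": 0,"rx": 0,"ry": 0,"rz": 0,"gripper": 1},
  {"tx": -0.006,"ty": 0,"tz": 0,"rx": 0,"ry": 0,"rz": 0,"gripper": 1},
  {"tx": -0.006,"ty": 0,"tz": 0,"rx": 0,"ry": 0,"rz": 0,"gripper": 1},
  {"tx": -0.006,"ty": 0,"tz": 0,"rx": 0,"ry": 0,"rz": 0,"gripper": 1},
  {"tx": -0.006,"ty": 0,"tz": 0,"rx": 0,"ry": 0,"rz": 0,"gripper": 1},
  {"tx": -0.006,"ty": 0,"tz": 0,"rx": 0,"ry": 0,"rz": 0,"gripper": 1},
])

```text
time_s: 16.23
ee_pos: [578.0, -146.6, 4.1]
ee_rot: [-180.0, -0.1, -180.0]
force: [-5.3, -3.9, -1.2]
gripper_width: 45.1
gripper_force: 29.6
```

Run:
```python
from h import *
s=env.state(); print(s['ee_pos'],s['force'])
f,K,R,t=grab('scene'); a=f[130:270,270:450]; a=cv2.resize(a,None,fx=4.25,fy=4.25,interpolation=cv2.INTER_CUBIC)
cv2.imwrite('pics/g4.png',a[:,:,::-1])
```

```text
[ 577.96751506 -146.5972465     4.11252152] [-5.34765756 -3.88852503 -1.15736879]
```

View pics/g4.png

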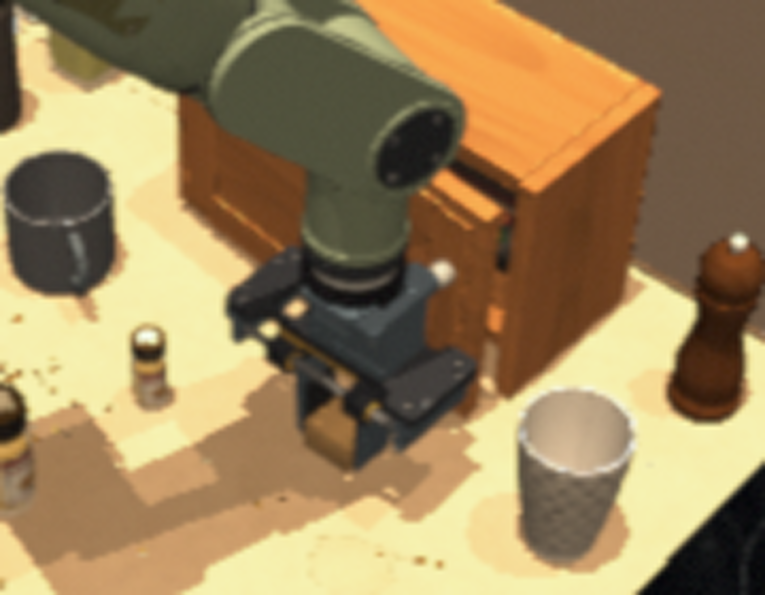

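The door is swinging shut ahead of the wedge and nearly closed, with its free edge at (480,330). I'll keep pushing.

>>> send_rows([
  {"tx": -0.005,"ty": 0,"tz": 0,"rx": 0,"ry": 0,"rz": 0,"gripper": 1},
  {"tx": -0.005,"ty": 0,"tz": 0,"rx": 0,"ry": 0,"rz": 0,"gripper": 1},
  {"tx": -0.005,"ty": 0,"tz": 0,"rx": 0,"ry": 0,"rz": 0,"gripper": 1},
  {"tx": -0.005,"ty": 0,"tz": 0,"rx": 0,"ry": 0,"rz": 0,"gripper": 1},
  {"tx": -0.005,"ty": 0,"tz": 0,"rx": 0,"ry": 0,"rz": 0,"gripper": 1},
  {"tx": -0.005,"ty": 0,"tz": 0,"rx": 0,"ry": 0,"rz": 0,"gripper": 1},
  {"tx": -0.005,"ty": 0,"tz": 0,"rx": 0,"ry": 0,"rz": 0,"gripper": 1},
])

```text
time_s: 17.15
ee_pos: [593.9, -146.7, 4.1]
ee_rot: [180.0, -0.3, -180.0]
force: [-9.1, -4.3, 1.6]
gripper_width: 45.1
gripper_force: 29.6
```

>>> send_rows([
  {"tx": -0.004,"ty": 0,"tz": 0,"rx": 0,"ry": 0,"rz": 0,"gripper": 1},
  {"tx": -0.004,"ty": 0,"tz": 0,"rx": 0,"ry": 0,"rz": 0,"gripper": 1},
  {"tx": -0.004,"ty": 0,"tz": 0,"rx": 0,"ry": 0,"rz": 0,"gripper": 1},
  {"tx": -0.004,"ty": 0,"tz": 0,"rx": 0,"ry": 0,"rz": 0,"gripper": 1},
])

```text
time_s: 17.65
ee_pos: [601.3, -146.5, 4.1]
ee_rot: [180.0, -0.4, -179.9]
force: [-10.2, -4.4, 1.9]
gripper_width: 45.0
gripper_force: 29.7
```

>>> send_rows([
  {"tx": -0.004,"ty": 0,"tz": 0,"rx": 0,"ry": 0,"rz": 0,"gripper": 1},
  {"tx": -0.004,"ty": 0,"tz": 0,"rx": 0,"ry": 0,"rz": 0,"gripper": 1},
  {"tx": -0.004,"ty": 0,"tz": 0,"rx": 0,"ry": 0,"rz": 0,"gripper": 1},
])

```text
time_s: 18.02
ee_pos: [602.5, -146.0, 4.0]
ee_rot: [179.9, -1.0, -179.8]
force: [-22.9, -3.5, 11.3]
gripper_width: 45.3
gripper_force: 29.9
```

Run:
```python
from h import *
s=env.state(); print(s['ee_pos'],s['force'])
f,K,R,t=grab('scene'); a=f[130:270,270:450]; a=cv2.resize(a,None,fx=4.25,fy=4.25,interpolation=cv2.INTER_CUBIC)
cv2.imwrite('pics/g5.png',a[:,:,::-1])
```

```text
[ 602.51899468 -145.98986649    3.99266149] [-22.93262428  -3.50878805  11.31063691]
```

View pics/g5.png

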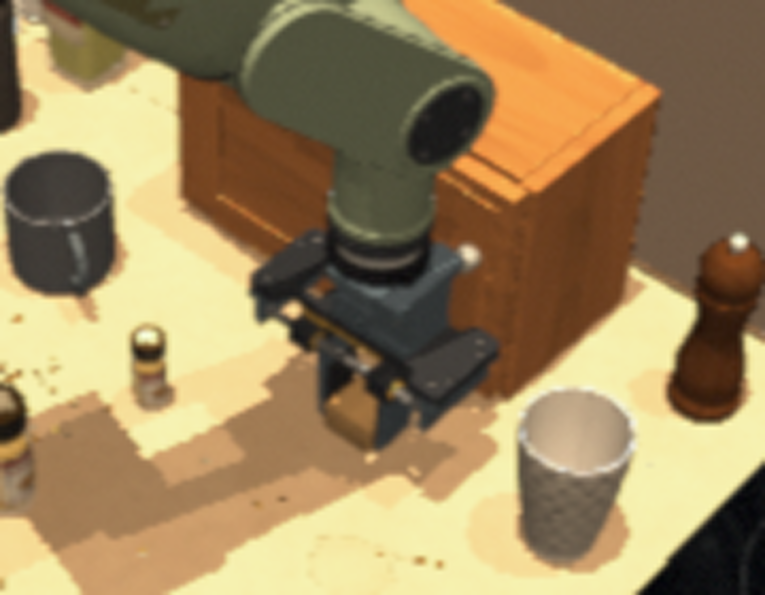

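The door is shut flush and the force has risen to 23 N, so the wedge is binding. I'll release it, go behind the heel, and tap it home.

>>> send_rows([
  {"tx": 0,"ty": 0,"tz": 0,"rx": 0,"ry": 0,"rz": 0,"gripper": -1},
  {"tx": 0.004,"ty": 0,"tz": 0,"rx": 0,"ry": 0,"rz": 0,"gripper": -1},
  {"tx": 0,"ty": 0,"tz": 0,"rx": 0,"ry": 0,"rz": 0,"gripper": -1},
  {"tx": 0,"ty": 0,"tz": 0,"rx": 0,"ry": 0,"rz": 0,"gripper": -1},
  {"tx": 0,"ty": 0,"tz": -0.05,"rx": 0,"ry": 0,"rz": 0,"gripper": -1},
  {"tx": 0,"ty": 0,"tz": -0.05,"rx": 0,"ry": 0,"rz": 0,"gripper": -1},
  {"tx": 0.07,"ty": 0,"tz": 0,"rx": 0,"ry": 0,"rz": 0,"gripper": 0.6},
  {"tx": 0.07,"ty": 0,"tz": 0,"rx": 0,"ry": 0,"rz": 0,"gripper": 0.6},
  {"tx": 0,"ty": 0,"tz": 0,"rx": 0,"ry": 0,"rz": 0,"gripper": 0.6},
  {"tx": 0,"ty": 0,"tz": 0.05,"rx": 0,"ry": 0,"rz": 0,"gripper": 0.6},
  {"tx": 0,"ty": 0,"tz": 0.046,"rx": 0,"ry": 0,"rz": 0,"gripper": 0.6},
  {"tx": 0,"ty": 0,"tz": 0,"rx": 0,"ry": 0,"rz": 0,"gripper": 0.6},
])

```text
time_s: 19.58
ee_pos: [538.4, -146.1, 5.1]
ee_rot: [179.9, -0.1, -180.0]
force: [-1.0, 0.9, 0.3]
gripper_width: 34.4
gripper_force: 0.0
```

>>> send_rows([
  {"tx": -0.008,"ty": 0,"tz": 0,"rx": 0,"ry": 0,"rz": 0,"gripper": 0.6},
  {"tx": -0.008,"ty": 0,"tz": 0,"rx": 0,"ry": 0,"rz": 0,"gripper": 0.6},
  {"tx": -0.008,"ty": 0,"tz": 0,"rx": 0,"ry": 0,"rz": 0,"gripper": 0.6},
  {"tx": -0.008,"ty": 0,"tz": 0,"rx": 0,"ry": 0,"rz": 0,"gripper": 0.6},
  {"tx": -0.008,"ty": 0,"tz": 0,"rx": 0,"ry": 0,"rz": 0,"gripper": 0.6},
  {"tx": -0.008,"ty": 0,"tz": 0,"rx": 0,"ry": 0,"rz": 0,"gripper": 0.6},
  {"tx": -0.004,"ty": 0,"tz": 0,"rx": 0,"ry": 0,"rz": 0,"gripper": 0.6},
])

```text
time_s: 20.45
ee_pos: [563.3, -146.3, 6.3]
ee_rot: [180.0, -0.2, -179.9]
force: [-4.7, -2.1, 3.7]
gripper_width: 18.4
gripper_force: 2.4
```

Contact. Keep pressing.

>>> send_rows([
  {"tx": -0.004,"ty": 0,"tz": 0,"rx": 0,"ry": 0,"rz": 0,"gripper": 0.6},
  {"tx": -0.004,"ty": 0,"tz": 0,"rx": 0,"ry": 0,"rz": 0,"gripper": 0.6},
  {"tx": -0.004,"ty": 0,"tz": 0,"rx": 0,"ry": 0,"rz": 0,"gripper": 0.6},
])

```text
time_s: 20.82
ee_pos: [563.4, -146.2, 6.2]
ee_rot: [179.9, -0.9, -179.9]
force: [-17.9, -3.4, 14.4]
gripper_width: 18.3
gripper_force: 9.0
```

>>> send_rows([
  {"tx": -0.004,"ty": 0,"tz": 0,"rx": 0,"ry": 0,"rz": 0,"gripper": 0.6},
  {"tx": -0.004,"ty": 0,"tz": 0,"rx": 0,"ry": 0,"rz": 0,"gripper": 0.6},
  {"tx": -0.004,"ty": 0,"tz": 0,"rx": 0,"ry": 0,"rz": 0,"gripper": 0.6},
  {"tx": 0,"ty": 0,"tz": 0,"rx": 0,"ry": 0,"rz": 0,"gripper": 0.6},
])

```text
time_s: 21.32
ee_pos: [563.4, -146.1, 6.3]
ee_rot: [179.9, -1.5, -179.8]
force: [-26.5, -5.0, 23.5]
gripper_width: 18.3
gripper_force: 14.5
```

>>> send_rows([
  {"tx": -0.005,"ty": 0,"tz": -0.002,"rx": 0,"ry": 0,"rz": 0,"gripper": 0.6},
  {"tx": -0.005,"ty": 0,"tz": -0.002,"rx": 0,"ry": 0,"rz": 0,"gripper": 0.6},
  {"tx": -0.005,"ty": 0,"tz": 0,"rx": 0,"ry": 0,"rz": 0,"gripper": 0.6},
  {"tx": 0,"ty": 0,"tz": 0,"rx": 0,"ry": 0,"rz": 0,"gripper": 0.6},
])

```text
time_s: 21.82
ee_pos: [563.8, -145.6, 6.6]
ee_rot: [179.8, -2.4, -179.8]
force: [-39.2, -5.1, 24.4]
gripper_width: 18.6
gripper_force: 20.2
```

Firm at 39 N. I'll back off, rise and check.

>>> send_rows([
  {"tx": 0.02,"ty": 0,"tz": 0,"rx": 0,"ry": 0,"rz": 0,"gripper": 0.6},
  {"tx": 0.03,"ty": 0,"tz": 0,"rx": 0,"ry": 0,"rz": 0,"gripper": 0.6},
  {"tx": 0.06,"ty": 0,"tz": 0,"rx": 0,"ry": 0,"rz": 0,"gripper": 0.6},
  {"tx": 0.08,"ty": 0,"tz": -0.08,"rx": 0,"ry": 0,"rz": 0,"gripper": 0.6},
  {"tx": 0.08,"ty": 0,"tz": -0.1,"rx": 0,"ry": 0,"rz": 0,"gripper": 0.6},
  {"tx": 0.08,"ty": 0,"tz": -0.1,"rx": 0,"ry": 0,"rz": 0,"gripper": 0.6},
  {"tx": 0,"ty": 0,"tz": -0.1,"rx": 0,"ry": 0,"rz": 0,"gripper": 0.6},
  {"tx": 0,"ty": 0,"tz": 0,"rx": 0,"ry": 0,"rz": 0,"gripper": 0.6},
  {"tx": 0,"ty": 0,"tz": 0,"rx": 0,"ry": 0,"rz": 0,"gripper": 0.6},
])

```text
time_s: 22.95
ee_pos: [410.9, -146.3, 195.8]
ee_rot: [180.0, 0.0, -180.0]
force: [-0.1, -0.4, -0.3]
gripper_width: 18.5
gripper_force: 0.0
```

Run:
```python
from h import *
s=env.state(); print(s['ee_pos'],s['force'])
f,K,R,t=grab('scene'); a=f[120:270,250:450]; a=cv2.resize(a,None,fx=4,fy=4,interpolation=cv2.INTER_CUBIC)
for p in([577,-168,27],[577,-123,27],[677,-213,220],[677,-213,12],[372,0,105]): print(p,(proj(K,R,t,p)-[250,120])*4)
cv2.imwrite('pics/g6.png',a[:,:,::-1])
```

```text
[ 410.92285003 -146.30888594  195.8152973 ] [-0.10409022 -0.36369548 -0.28040274]
[577, -168, 27] [419.56431978 448.85857127]
[577, -123, 27] [376.46815645 419.80303684]
[677, -213, 220] [565.93672627 232.5994262 ]
[677, -213, 12] [541.54210161 420.54421736]
[372, 0, 105] [ 75.17697698 418.05158058]
```

View pics/g6.png

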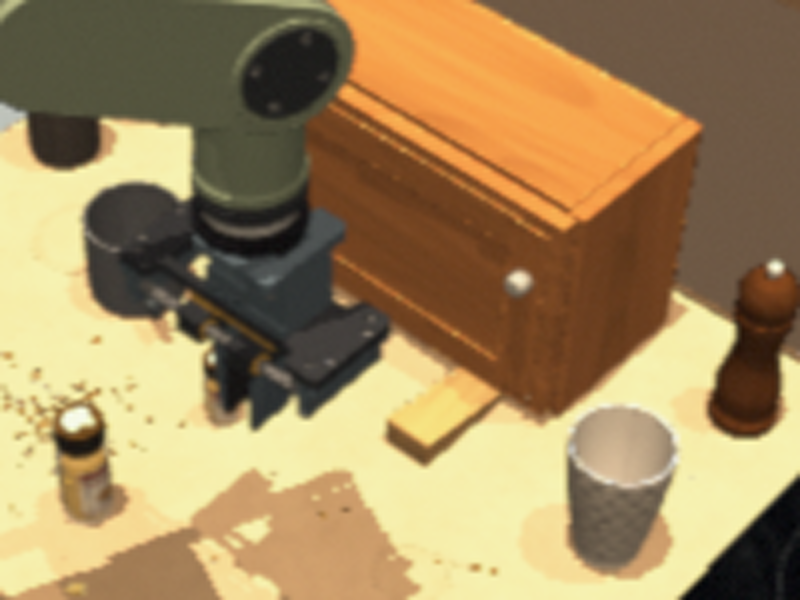

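The door is flush, with its top free corner at (560,235). The wedge is jammed under the free half with its heel at (410,440), and the jar stands upright at (85,465). The robot is touching nothing, so I'll hand in.

```bash
python3 -c "
from workcell import env
print(env.job_done())"
```

```text
the job is handed in; nothing more can be done
None
```

I handed the job in at about 23 s, but the call returned no verdict. In the last picture the door is shut with the wedge jammed under its free half (pressed to 39 N), and the spice jar stands upright about 150 mm from its start. The mug, tall cup, flask and fish tin were not touched.

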